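Sort tested robot heads into sprung nests

ROBOT

A 6-joint arm with a two-finger parallel gripper is mounted at the origin on the work surface. World frame = base frame: x ahead of the robot, y to its left, z up, the work surface at z = 0. Lengths are in mm, angles in rad, forces in N, time in s.
With the tool pointing down it reaches from about 350 to 775 mm from the base axis. Payload 7.3 kg.
Tool frame: the origin (TCP) lies on the centre line of the jaws, within the pads' length; the fingertips stand 17 mm ahead of it and the grasp point (between the pads) lies 2 mm behind it; z points along the fingers, y is the line along which they close (so a half turn about z gives the same grasp; the last joint's range is limited). The gripper opens to 92 mm and grips with 3 to 60 N. Pads are 19 mm wide; open, the fingers measure 130 mm over their backs; the gripper's body (75 mm by 190 mm) begins 47 mm behind the grasp point.
Start: joints at [-1.251, 0.342, 1.524, -0, 1.275, -0.146], TCP at [235.821, -469.075, 243.741] pointing down, gripper open.
Joint ranges: [-2.53, 2.53], [-0.77, 2.02], [0.04, 2.7], [-1, 4.14], [0.28, 2.66], [-3.11, 3.11]. Speed limits (rad/s): [2.57, 2.57, 3.14, 3.14, 3.14, 3.14].

INTERFACE

Orientations are given as [roll, pitch, yaw] about the fixed x, y, z axes, in that order (R = Rz(yaw) Ry(pitch) Rx(roll)).
In Python, from plant import bot gives the robot as it stands. The module is installed in compiled form; this text tells all that it offers.
- The arm moves only by the shell command python3 -m pendant 'ROWS'. ROWS is JSON, a list of rows, each a list of 3 entries, a list of its own where there are three numbers: the shift along the world's x, y, z as a fraction of full scale, then the turn, a rotation vector about the world's x, y, z as a fraction of full scale, then the opening, from -1 (shut) to 1 (fully open), so that 0 is half open. In form: [[[tx, ty, tz], [rx, ry, rz], claw], ...]. A call has exactly 10 rows; each row shifts and turns the commanded pose from where the row before left it; what a row does not reach is not made up. Full scale, the value 1, is 30 mm for a shift and 0.12 rad for a turn. A row lasts 1/12 s, in which the tool goes at most 41.7 mm and 7.16 degrees, less where a joint would pass 70% of its speed; a pose out of reach is approached as far as the arm can. A call with a number of a shift or a turn outside -1 to 1 is refused whole. A call with a gripper value outside its range is refused whole. The fingers move at their own pace and stop on an object; the grip force is fixed at half the most. Time passes only in rows, so rows that do not move let the fingers close, or fill a call up. It gives the time, the measured TCP pose, the force, the opening and the grip force at its end, in the units of the state.
- bot.get_obs(): the state, without advancing time (a new reading comes with each control period).
- bot.capture(name): name is "scene" or "side" or "wrist"; returns the picture (420x560x3 uint8, blue, green, red); there is no depth.
- bot.camera_params(name): a dict with "fovy" (degrees; the focal length in pixels is half the picture's height over the tangent of half this angle, whatever the lens; pixels are square), "cx", "cy" (the principal point, pixels), "camera_from_world" (4x4, takes a point from world to camera coordinates). Camera axes: x right, y down, z forward; pixel columns grow to the right and rows downward; lengths in mm; the calibration is good to about 2 mm. A picture is of the moment at which its call begins: read the wrist's pose just before it. camera_params takes no time and is no camera call; for the wrist camera it gives the pose at the moment of the call.
- bot.close_job(): hands the job in; it is judged then, once.
The state is a dict: "time": time; "joint_positions": joint angles; "dq": joint speeds; "tau": joint torques, N m; "tool_pos": TCP position; "tcp_rot": TCP orientation; "contact_force": force on the tool from outside, world axes, zero at the start; "moment": the same for the moment, N m; "grip_width": finger opening in mm; "finger_force": force on a finger pad.
Only numpy, scipy, OpenCV 4.12 (cv2) and the standard library are available. Lean on these libraries where they do the work, as an engineer would, in place of code of your own. Each camera call takes 0.05 s, during which the arm holds its last target. There are 200 camera calls.

TASK

Sort the two tested robot heads: first slide the one with the green tag into the nest marked with the green disc, then slide the one with the red tag into the nest marked red. Push them along the bench without lifting or tipping them, and press each one firmly against the nest's stop for a moment, without ramming it, so that the catch roller snaps out behind it; leave both latched and standing free. Leave the untested dark-tagged head and everything else on the bench alone.

Things in the scene. Friction and masses are not known exactly. Their poses are not given: they have to be found in the camera images.
- head_green: Robot-head module lying face up: laminated-plywood block 80 x 80 x 50 mm high, upright corners cut off at 45 degrees by 16 mm; white face on top with green eyes and a green tag strip (passed); about 0.26 kg (+-25 percent). Origin at the centre of its underside, z up; x and y square to its sides (any side may go first).
- head_red: Robot-head module lying face up: laminated-plywood block 80 x 80 x 50 mm high, upright corners cut off at 45 degrees by 16 mm; white face on top with red eyes and a red tag strip (rejected); about 0.26 kg (+-25 percent). Origin at the centre of its underside, z up; x and y square to its sides (any side may go first).
- head_dark: Robot-head module lying face up: laminated-plywood block 80 x 80 x 50 mm high, upright corners cut off at 45 degrees by 16 mm; white face on top with black eyes and a black tag strip (untested, stands apart beside the right nest; leave it); about 0.26 kg (+-25 percent). Origin at the centre of its underside, z up; x and y square to its sides (any side may go first).
- sign_green: Green disc, 40 mm across, 6 mm thick, fixed on top of the stop of one nest (tops out 51 mm above the bench): marks the pass nest. Origin at the centre of its underside, 62 mm from that nest's origin, beyond the stop face.
- sign_red: Red disc, same size and mounting, on the other nest: marks the reject nest.
- nest_left: Fixed plywood nest on the left (+y), no floor, mouth towards the other nest. Its +x is the way in (roughly world +y). Origin on the bench, centre of where a seated head stands. In its frame, mm: stop face x=40; side walls 40 high, inner faces y=+-41.5, x from 42 back to -46; then 44 long wings flare out by 0.55 rad to a mouth 129 wide at x=-83. Catch roller in a gap of the +y wall at x=-31.
- nest_right: Fixed plywood nest on the right (-y side), the same as nest_left in its own frame; its +x, the way in, points roughly to world -y. In either nest a head that comes in more than about 2 mm off line, or turned, catches on the wall ends or the roller: ease it sideways, do not force it.
- stop_left: Fixed brown stop block closing the inner end of nest_left, 45 x 107 x 45 mm high. Origin on the bench at the middle of its stop face; rigid.
- stop_right: Fixed stop block of nest_right, the same.
- latch_left (a joint): Catch of nest_left: upright free-turning steel roller, 14 mm across, 6 to 34 mm high, on a spring slide. Value in m: 0 = out, jutting 8 mm into the channel; 0.005 to 0.008 = pushed back by a passing head (spring 1.5 to 3 N). Behind a head fully home it snaps out to about 0.001 on the head's cut rear corner and keeps it there. Pushing a head past it takes up to about 10 N.
- latch_right (a joint): Catch of nest_right, the same as latch_left.
- mug: Red mug, 80 mm across, 90 mm high, bystander; origin under its centre.
- bit_box: Orange open bit box, 100 x 150 x 30 mm, bystander; origin under its centre.
- ply_stack: Stack of plywood offcuts, 100 x 150 x 45 mm, bystander; origin under its centre.
- screwdriver: Yellow-handled screwdriver lying on the bench, bystander.
- glue: Small black glue bottle, 36 mm across, 110 mm high, bystander; origin under its centre.

How it is judged (in metres and radians):
On the way, in this order (a step that is already met when the one before it is completed fails the run):
1. the green-tagged head is pressed with more than 5 N against the stop of the green-marked nest (((horizontal distance between sign_green and nest_left below 0.1 m and x of head_green in the frame of nest_left between -0.004 and 0.004 m and y of head_green in the frame of nest_left between -0.006 and 0.006 m and contact force between head_green and stop_left above 5 N) or (horizontal distance between sign_green and nest_right below 0.1 m and x of head_green in the frame of nest_right between -0.004 and 0.004 m and y of head_green in the frame of nest_right between -0.006 and 0.006 m and contact force between head_green and stop_right above 5 N))), for 0.2 s.
2. then the red-tagged head is pressed with more than 5 N against the stop of the red-marked nest (((horizontal distance between sign_red and nest_left below 0.1 m and x of head_red in the frame of nest_left between -0.004 and 0.004 m and y of head_red in the frame of nest_left between -0.006 and 0.006 m and contact force between head_red and stop_left above 5 N) or (horizontal distance between sign_red and nest_right below 0.1 m and x of head_red in the frame of nest_right between -0.004 and 0.004 m and y of head_red in the frame of nest_right between -0.006 and 0.006 m and contact force between head_red and stop_right above 5 N))), for 0.2 s.
At the end, for the whole second after the job is handed in: The green-tagged head stands in the green-marked nest and the red-tagged head in the red-marked nest, each within 4 mm of home along the nest and 6 mm across it, with that nest's catch roller out behind it (latch below 3.5 mm), flat on the bench, at rest (((horizontal distance between sign_green and nest_left below 0.1 m and x of head_green in the frame of nest_left between -0.004 and 0.004 m and y of head_green in the frame of nest_left between -0.006 and 0.006 m and value of joint latch_left below 0.0035 m) or (horizontal distance between sign_green and nest_right below 0.1 m and x of head_green in the frame of nest_right between -0.004 and 0.004 m and y of head_green in the frame of nest_right between -0.006 and 0.006 m and value of joint latch_right below 0.0035 m)) and ((horizontal distance between sign_red and nest_left below 0.1 m and x of head_red in the frame of nest_left between -0.004 and 0.004 m and y of head_red in the frame of nest_left between -0.006 and 0.006 m and value of joint latch_left below 0.0035 m) or (horizontal distance between sign_red and nest_right below 0.1 m and x of head_red in the frame of nest_right between -0.004 and 0.004 m and y of head_red in the frame of nest_right between -0.006 and 0.006 m and value of joint latch_right below 0.0035 m)) and linear speed of each of head_green, head_red below 0.01 m/s and angle between each of head_green, head_red's own z axis and vertical below 0.08 rad and height (world z) of each of head_green, head_red below 0.006 m); the robot touches nothing.
It fails at once if the green head is lifted (20 mm) or tipped (0.3 rad) (height (world z) of head_green above 0.02 m or angle between head_green's own z axis and vertical above 0.3 rad).
It fails at once if the red head is lifted (20 mm) or tipped (0.3 rad) (height (world z) of head_red above 0.02 m or angle between head_red's own z axis and vertical above 0.3 rad).
It fails at once if a head is rammed against a stop (over 60 N) (contact force between any of head_green, head_red and stop_left above 60 N or contact force between any of head_green, head_red and stop_right above 60 N).
It fails at once if the dark head or another bystander is moved by more than 15 mm (distance of any of head_dark, mug, bit_box, ply_stack, screwdriver, glue from where it was at the start of the episode above 0.015 m).
It also fails if it takes over 72 s, if anything falls off the work surface, if the arm or the gripper's body presses on something with over 40 N, if the wrist force passes 120 N, or if a joint passes its speed limit or range.

## Working session

There is one attempt and no reset: what is moved stays moved. The work goes in short steps, Python scripts to look and compute and a shell command to move; the robot and the scene stay as the last step left them, time stands still between calls to the robot, and variables do not carry over. Pictures are saved under pics/ and viewed, at most 10 in all, crops included, and the job is handed in when it is done.

```bash
mkdir -p pics
python3 - <<'E'
from plant import bot
import cv2,numpy as np
o=bot.get_obs();print(o)
for n in("scene","side","wrist"):
    p=bot.camera_params(n);print(n,p)
    im=bot.capture(n);cv2.imwrite(f"pics/{n}0.png",im)
E
```

```text
{'time': 0.0, 'joint_positions': array([-1.25101196e+00,  3.42701513e-01,  1.52503837e+00, -5.82314133e-06,
        1.27542414e+00, -1.45960890e-01]), 'dq': array([ 0.00060333,  0.00133557, -0.00044938, -0.0012395 ,  0.00112874,
       -0.00012596]), 'tau': array([-4.11077126e-03, -4.31256652e+01, -2.44223177e+01,  7.13164313e-02,
        5.61437826e-02, -1.08575796e-04]), 'tool_pos': array([ 235.6814124 , -468.67898462,  243.04851701]), 'tcp_rot': array([-3.14003719e+00, -2.23035290e-04,  4.65746787e-01]), 'contact_force': array([-0.13847575,  0.02861515, -0.02077995]), 'moment': array([-0.01504557,  0.01279153,  0.08145827]), 'finger_force': 0.0, 'grip_width': 91.92371996106675}
scene {'fovy': 48.49803889187334, 'cx': 283.6160888558376, 'cy': 210.03673096329365, 'camera_from_world': array([[ 1.67612064e-02,  9.99859398e-01,  4.96554758e-04,
        -2.84072299e+01],
       [ 6.09276403e-01, -9.81987141e-03, -7.92897115e-01,
        -2.74498875e+02],
       [-7.92780756e-01,  1.35924513e-02, -6.09355330e-01,
         1.65400536e+03],
       [ 0.00000000e+00,  0.00000000e+00,  0.0000
[... 232 characters left out ...]
  [-2.81957971e-01,  6.91325801e-01, -6.65258100e-01,
         1.93879376e+02],
       [ 2.34132040e-01, -6.22848088e-01, -7.46486736e-01,
         9.99320634e+02],
       [ 0.00000000e+00,  0.00000000e+00,  0.00000000e+00,
         1.00000000e+00]])}
wrist {'fovy': 70.23782378912259, 'cx': 279.55471773623714, 'cy': 210.27267982158517, 'camera_from_world': array([[ 4.50179337e-01, -8.92937461e-01, -1.12075754e-03,
        -5.23995287e+02],
       [-8.50311125e-01, -4.29071530e-01,  3.04743521e-01,
        -3.87178325e+01],
       [-2.72597791e-01, -1.36236243e-01, -9.52433793e-01,
         3.90891970e+02],
       [ 0.00000000e+00,  0.00000000e+00,  0.00000000e+00,
         1.00000000e+00]])}
```

View pics/scene0.png

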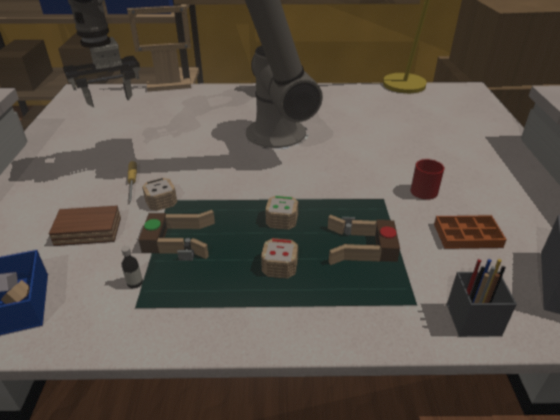

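View pics/side0.png

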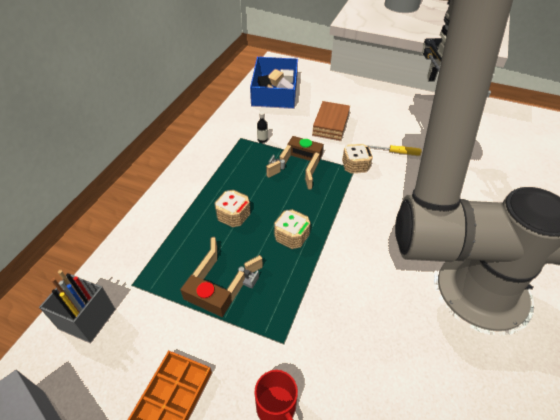

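The scene view looks at the robot, so image right is +y. The green disc at (152,225) is on nest_right and the red disc at (388,232) on nest_left. The green head is at (282,210), the red at (280,257) and the dark at (160,192). The side view agrees.

```bash
cat > h.py <<'E'
import numpy as np,cv2
def ray(p,uv,z,shape=(420,560)):
    f=shape[0]/2/np.tan(np.radians(p["fovy"])/2);T=p["camera_from_world"];R=T[:3,:3];c=-R.T@T[:3,3]
    uv=np.atleast_2d(uv).astype(float)
    d=np.c_[(uv[:,0]-p["cx"])/f,(uv[:,1]-p["cy"])/f,np.ones(len(uv))]@R
    return (c+d*((z-c[2])/d[:,2])[:,None])[:,:2]
def rect(w):
    (c,s,a)=cv2.minAreaRect(w.astype(np.float32));return np.round(c,1),np.round(s,1),round((a+45)%90-45,1)
def blobs(m,lo):
    n,l,st,ce=cv2.connectedComponentsWithStats(m.astype(np.uint8));return [(l==i,st[i],ce[i]) for i in range(1,n) if st[i,4]>=lo]
def hsv(im): return cv2.cvtColor(im,cv2.COLOR_BGR2HSV)
def masks(im):
    h,s,v=[a.astype(int) for a in cv2.split(hsv(im))]
    return dict(green=(abs(h-62)<18)&(s>130)&(v>80),red=((h<6)|(h>174))&(s>150)&(v>90))
def pts(m): 
    y,x=np.nonzero(m);return np.c_[x,y]
def hull(m):
    c=max(cv2.findContours(m.astype(np.uint8),cv2.RETR_EXTERNAL,cv2.CHAIN_APPROX_NONE)[0],key=cv2.contourArea);return c[:,0]
E
python3 - <<'E'
from plant import bot
from h import *
for n in("scene","side"):
    im=cv2.imread(f"pics/{n}0.png");p=bot.camera_params(n)
    for k,m in masks(im).items():
        for b,st,ce in blobs(m,12):
            if b.any(): print(n,k,st[4],ce.round(1),"z51",ray(p,ce,51).round(1),"z50",ray(p,ce,50).round(0))
    H=hsv(im);m=(H[...,1]<70)&(H[...,2]>130)
    m=cv2.morphologyEx(m.astype(np.uint8),cv2.MORPH_OPEN,np.ones((3,3)))
    for b,st,ce in blobs(m,100):
        if st[4]<1500: print(n,"white",st[4],ce.round(),rect(ray(p,hull(b),50)))
a=cv2.imread("pics/scene0.png")[170:295,110:430]
cv2.imwrite("pics/c.png",cv2.resize(a,None,fx=2.5,fy=2.5,interpolation=cv2.INTER_CUBIC))
E
```

```text
scene green 14 [154.6 224.6] z51 [[ 571.6 -303.9]] z50 [[ 570. -304.]]
scene red 136 [387.7 231.4] z51 [[607.5 273.9]] z50 [[606. 274.]]
scene red 18 [281.7 240.4] z51 [[636.6  13.2]] z50 [[635.  13.]]
scene white 302 [551.  94.] (array([-194.1, 1046.4]), array([ 79.1, 222.3]), -26.1)
scene white 309 [279. 251.] (array([671.7,   5.8]), array([63.1, 55.7]), -8.3)
scene white 166 [143. 261.] (array([ 707.2, -311. ]), array([34.8, 58.4]), -0.9)
side green 91 [305.1 142.7] z51 [[ 569.8 -305.9]] z50 [[ 570. -307.]]
side green 12 [291.  216.8] z51 [[502.8  -1.1]] z50 [[503.  -2.]]
side green 12 [285.2 224.1] z51 [[508.1  28. ]] z50 [[508.  27.]]
side green 42 [303.  227.4] z51 [[461.2  21. ]] z50 [[461.  20.]]
side red 35 [241.5 206.4] z51 [[639.4  14.5]] z50 [[640.  14.]]
side red 45 [ 77.3 281.1] z51 [[889.9 367.4]] z50 [[891. 367.]]
side red 231 [204.9 289.5] z51 [[607.5 277.5]] z50 [[608. 277.]]
side red 1723 [276.2 395.8] z51 [[370.5 431.4]] z50 [[371. 431.]]
side white 1368 [519.  72.] (array([  -93.6, -1220.7]), array([613.8, 234.7]), -3.0)
side white 246 [286.  79.] (array([ 765.8, -640. ]), array([ 56.5, 134.4]), 18.1)
side white 308 [230. 201.] (array([679. ,   6.6]), array([62.9, 65.8]), -10.4)
side white 1441 [439. 225.] (array([ 135.7, -132.5]), array([146.3, 122.2]), 18.7)
side white 361 [291. 222.] (array([498.9,  14.3]), array([62.9, 62.6]), -10.7)
```

View pics/c.png

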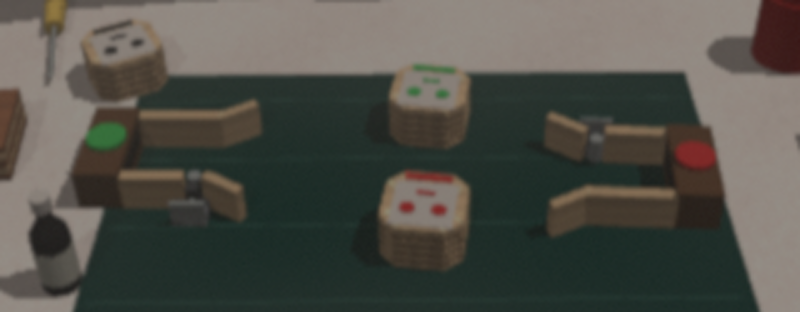

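In the crop both nest mouths are open, and the wall tops and rollers can be seen: right roller at (192,185), left at (597,130). I'll move the wrist camera over the right nest, turning to yaw π/2.

```bash
python3 -m pendant '[[[1,0.6,0],[0,0,0.92],1],[[1,0.6,0],[0,0,0.92],1],[[1,0.6,0],[0,0,0.92],1],[[1,0.6,0],[0,0,0.92],1],[[1,0.6,0],[0,0,0.92],1],[[1,0.6,0],[0,0,0.92],1],[[1,0.6,0],[0,0,0.92],1],[[1,0.6,0],[0,0,0.92],1],[[1,0.6,0],[0,0,0.92],1],[[1,0.6,0],[0,0,0.92],1]]'
python3 - <<'E'
from plant import bot
import cv2,pickle
p=bot.camera_params("wrist");im=bot.capture("wrist");cv2.imwrite("pics/w1.png",im);pickle.dump(p,open("w1.pkl","wb"))
E
```

```text
time: 0.98
tool_pos: [537.0, -287.8, 243.4]
tcp_rot: [-3.141, -0.0, 1.575]
contact_force: [0.3, -0.8, 0.4]
grip_width: 91.9
finger_force: 0.0
```

View pics/w1.png

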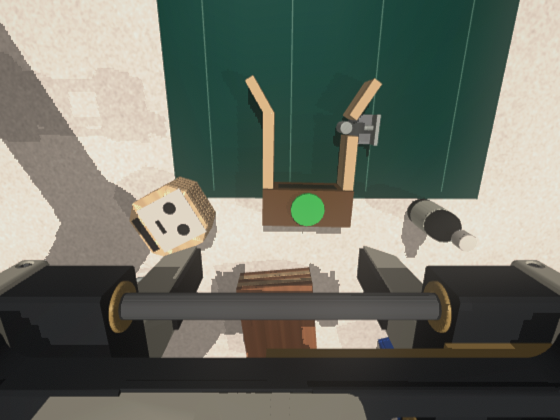

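The wrist view over nest_right shows the disc at (307,210), walls at columns ~268 and ~349, and the roller at (346,128) on the +x wall. The dark head is at (172,215), clear to the left. Next I measure the walls.

Run:
```python
from h import *
import pickle
p=pickle.load(open("w1.pkl","rb"));im=cv2.imread("pics/w1.png");H=hsv(im)
for k,m in masks(im).items():
    for b,st,ce in blobs(m,100): print(k,st[4],ce,ray(p,ce,51).round(1))
for r in (120,150,170): print([tuple(map(int,H[r,c])) for c in range(258,280,3)],[tuple(map(int,H[r,c])) for c in range(336,362,3)])
m=(H[...,0]>8)&(H[...,0]<28)&(H[...,1]>60)&(H[...,2]>110)
for r in range(112,186,6):
    L=np.nonzero(m[r,255:300])[0]+255;R=np.nonzero(m[r,325:375])[0]+325
    e=[L.min()-.5,L.max()+.5]+([R.min()-.5,R.max()+.5] if len(R) else [])
    print(r,e,ray(p,[(c,r) for c in e],40).round(1).tolist())
b=(H[185:235,255:360,2]<110)&(H[185:235,255:360,0]<20)&(H[185:235,255:360,1]>80)
c=hull(b)+[255,185];print("stop",rect(ray(p,c,45)))
```

```text
green 815 [307.17791411 209.09202454] [[ 569.1 -309.3]]
[(74, 90, 48), (79, 102, 40), (17, 97, 223), (17, 97, 220), (17, 97, 220), (16, 100, 222), (80, 119, 73), (80, 117, 72)] [(80, 118, 67), (79, 113, 68), (74, 48, 59), (75, 62, 49), (53, 19, 54), (18, 17, 73), (18, 31, 81), (17, 27, 86), (23, 8, 125)]
[(78, 99, 67), (80, 114, 65), (17, 97, 223), (17, 95, 219), (17, 96, 220), (16, 98, 167), (79, 104, 71), (79, 104, 71)] [(79, 108, 66), (46, 49, 57), (17, 92, 94), (17, 93, 93), (16, 98, 221), (16, 97, 219), (16, 97, 220), (27, 56, 95), (79, 111, 69)]
[(76, 87, 70), (76, 90, 68), (16, 97, 223), (16, 96, 220), (17, 96, 220), (18, 90, 130), (78, 96, 72), (78, 96, 72)] [(78, 104, 64), (17, 93, 96), (17, 90, 88), (16, 97, 215), (16, 97, 219), (16, 95, 219), (16, 98, 219), (79, 104, 71), (77, 99, 72)]
112 [np.float64(262.5), np.float64(273.5), np.float64(345.5), np.float64(361.5)] [[517.5, -201.7], [529.6, -201.7], [608.3, -201.2], [625.8, -201.1]]
118 [np.float64(262.5), np.float64(273.5), np.float64(352.5), np.float64(358.5)] [[517.5, -208.0], [529.6, -207.9], [616.5, -207.4], [623.1, -
[... 872 characters left out ...]
254.0], [611.0, -253.5], [623.6, -253.4]]
166 [np.float64(262.5), np.float64(273.5), np.float64(344.5), np.float64(355.5)] [[516.8, -260.9], [529.5, -260.9], [611.5, -260.4], [624.2, -260.3]]
172 [np.float64(262.5), np.float64(273.5), np.float64(343.5), np.float64(354.5)] [[516.8, -267.9], [529.5, -267.8], [610.8, -267.4], [623.6, -267.3]]
178 [np.float64(262.5), np.float64(272.5), np.float64(343.5), np.float64(353.5)] [[516.7, -275.0], [528.4, -274.9], [611.3, -274.4], [623.0, -274.4]]
184 [np.float64(262.5), np.float64(272.5), np.float64(342.5), np.float64(353.5)] [[516.6, -282.2], [528.4, -282.1], [610.7, -281.6], [623.6, -281.5]]
stop (array([ 570.2, -304.1]), array([105.4,  44.3]), 0.3)
```

```bash
python3 -m pendant '[[[0.1,0.9,0],[0,0,0],1],[[0.1,0.9,0],[0,0,0],1],[[0.1,0.9,0],[0,0,0],1],[[0.1,0.9,0],[0,0,0],1],[[0.1,0.9,0],[0,0,0],1],[[0.1,0.9,0],[0,0,0],1],[[0.1,0.9,0],[0,0,0],1],[[0.1,0.9,0],[0,0,0],1],[[0,0,0],[0,0,0],1],[[0,0,0],[0,0,0],1]]'
python3 - <<'E'
from plant import bot
from h import *
p=bot.camera_params("wrist");im=bot.capture("wrist");cv2.imwrite("pics/w2.png",im);H=hsv(im)
import pickle;pickle.dump(p,open("w2.pkl","wb"))
for k,m in masks(im).items():
    for b,st,ce in blobs(m,15): print(k,st[4],ce.round(),ray(p,ce,50).round(1))
m=(H[...,1]<60)&(H[...,2]>150)
m=cv2.morphologyEx(m.astype(np.uint8),cv2.MORPH_OPEN,np.ones((3,3)))
for b,st,ce in blobs(m,400): print("white",st,rect(ray(p,hull(b),50)))
E
```

```text
time: 1.87
tool_pos: [559.7, -71.9, 243.5]
tcp_rot: [-3.141, 0.0, 1.572]
contact_force: [-0.0, -0.2, -0.2]
grip_width: 91.9
finger_force: 0.0
green 323 [186. 104.] [[460.2  21.6]]
green 139 [229.  97.] [[506.2  28.8]]
green 53 [207. 109.] [[482.   17.3]]
green 124 [226. 127.] [[501.4  -1. ]]
green 26 [287. 347.] [[ 570.1 -292.4]]
red 364 [354. 112.] [[637.9  14.2]]
red 144 [398. 104.] [[684.3  22.1]]
red 62 [375. 116.] [[660.4  10.5]]
red 132 [391. 133.] [[680.1  -7.6]]
white [    0     0   167   282 38532] (array([328. , -37.4]), array([185.2, 306.1]), 0.0)
white [  448     0   112   267 22842] (array([832.1, -25.6]), array([127.7, 284.5]), 0.1)
white [ 191   71   62   73 3056] (array([496.1,  17.2]), array([65.5, 62.5]), -9.6)
white [ 355   79   68   76 2961] (array([674. ,   7.8]), array([71.6, 62.4]), -7.6)
white [207 333  42  25 660] (array([ 488.9, -290.3]), array([54.9, 40.4]), 0.2)
white [325 332  53  17 828] (array([ 656.7, -281.2]), array([70.4, 26.6]), 0.2)
```

View pics/w2.png

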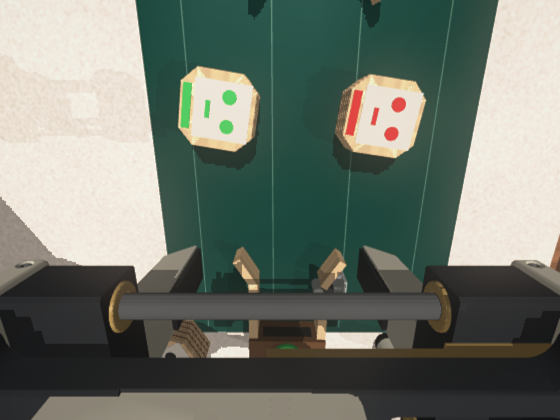

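The wrist view shows the green head at about (218,110) and the red at (382,116), both turned about -0.15 rad. I'll refine their centres from the lit octagon tops.

Run:
```python
from h import *
import pickle
p=pickle.load(open("w2.pkl","rb"));im=cv2.imread("pics/w2.png");H=hsv(im)
v=H[...,2]; m=((v>175)|((H[...,1]>130)&(v>120)))
for x0,x1 in((165,275),(325,435)):
    s=np.zeros(m.shape,np.uint8);s[60:165,x0:x1]=m[60:165,x0:x1]
    s=cv2.morphologyEx(s,cv2.MORPH_OPEN,np.ones((3,3)))
    h=hull(s);print(h.min(0),h.max(0),rect(ray(p,h,50)))
print([int(v[112,c]) for c in range(172,196,2)],[int(v[112,c]) for c in range(240,268,2)],[int(v[116,c]) for c in range(332,360,2)])
```

```text
[178  67] [256 150] (array([492.5,  15.6]), array([79.1, 79.6]), -9.2)
[343  75] [425 157] (array([669.7,   8.7]), array([79. , 79.2]), -8.4)
[74, 74, 73, 92, 242, 204, 205, 205, 204, 237, 237, 237] [237, 237, 237, 237, 237, 239, 241, 196, 125, 67, 82, 84, 83, 84] [75, 74, 75, 130, 147, 126, 114, 172, 231, 224, 226, 226, 226, 238]
```

```bash
python3 -m pendant '[[[-0.37,0.49,-0.5],[0,0,-0.22],1],[[-0.37,0.49,-0.5],[0,0,-0.22],1],[[-0.37,0.49,-0.5],[0,0,-0.22],1],[[-0.37,0.49,-0.5],[0,0,-0.22],1],[[-0.37,0.49,-0.5],[0,0,-0.22],1],[[-0.37,0.49,-0.5],[0,0,-0.22],1],[[0,0,-0.8],[0,0,0],1],[[0,0,-0.8],[0,0,0],1],[[0,0,0],[0,0,0],1],[[0,0,0],[0,0,0],1]]'
```

```text
time: 2.75
tool_pos: [492.7, 14.2, 105.2]
tcp_rot: [-3.139, 0.0, 1.41]
contact_force: [0.0, -0.5, 0.6]
grip_width: 91.9
finger_force: 0.0
```

```bash
python3 -m pendant '[[[0,0,-0.5],[0,0,0],1],[[0,0,-0.5],[0,0,0],1],[[0,0,-0.5],[0,0,0],1],[[0,0,0],[0,0,0],1],[[0,0,0],[0,0,0],0.5],[[0,0,0],[0,0,0],0.5],[[0,0,0],[0,0,0],0.5],[[0,0,0],[0,0,0],0.5],[[0,0,0],[0,0,0],0.5],[[0,0,0],[0,0,0],0.5]]'
```

```text
time: 3.58
tool_pos: [494.1, 14.7, 62.2]
tcp_rot: [3.139, 0.0, 1.411]
contact_force: [-0.3, -1.5, 6.7]
grip_width: 79.2
finger_force: 30.0
```

```bash
python3 -m pendant '[[[0.16,-0.2,0],[0,0,0.1],0.5],[[0.32,-0.4,0],[0,0,0.16],0.5],[[0.32,-0.4,0],[0,0,0.16],0.5],[[0.32,-0.4,0],[0,0,0.16],0.5],[[0.32,-0.4,0],[0,0,0.16],0.5],[[0.32,-0.4,0],[0,0,0.16],0.5],[[0.32,-0.4,0],[0,0,0.16],0.5],[[0.32,-0.4,0],[0,0,0.16],0.5],[[0.15,-0.3,0],[0,0,0.08],0.5],[[0,0,0],[0,0,0],0.5]]'
python3 - <<'E'
from plant import bot
from h import *
p=bot.camera_params("wrist");im=bot.capture("wrist")
s=bot.capture("scene")[150:320,90:330]
cv2.imwrite("pics/w3.png",np.hstack([cv2.resize(im,(400,300)),cv2.resize(s,(400,300))]))
E
```

```text
time: 4.42
tool_pos: [571.6, -85.6, 62.2]
tcp_rot: [3.138, 0.001, 1.567]
contact_force: [1.2, -3.3, 6.0]
grip_width: 79.2
finger_force: 30.0
```

View pics/w3.png

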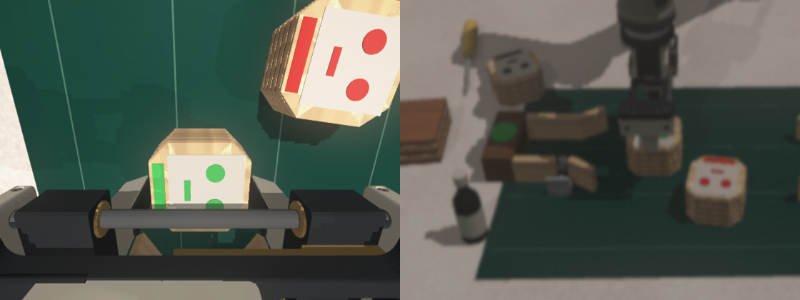

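The combined view shows the green head square between the fingers, with the nest mouth just ahead. I'll check the camera-to-TCP bias from the held head.

Run:
```python
from plant import bot
from h import *
p=bot.camera_params("wrist");im=bot.capture("wrist");H=hsv(im);v=H[...,2];o=bot.get_obs();print(o["tool_pos"],o["contact_force"])
m=((v>170)|((H[...,1]>130)&(v>120)))
for r in range(232,292,8):
    c=np.nonzero(m[r,195:370])[0]+195
    w=ray(p,[(c.min()-.5,r),(c.max()+.5,r)],50);print(r,c.min(),c.max(),w.round(1).tolist(),w.mean(0).round(1))
for b,st,ce in blobs(masks(im)["green"],40): print(st[4],ray(p,ce,50).round(1))
```

```text
[571.30932542 -85.00295708  62.22024838] [ 2.94225213 -4.05014673  6.314047  ]
232 208 351 [[531.7, -63.1], [610.8, -63.5]] [571.3 -63.3]
240 209 350 [[531.9, -67.9], [610.6, -68.2]] [571.3 -68.1]
248 209 349 [[531.6, -72.7], [610.4, -73.1]] [571.  -72.9]
256 210 349 [[531.8, -77.7], [610.8, -78.0]] [571.3 -77.9]
264 211 348 [[532.0, -82.7], [610.5, -83.1]] [571.2 -82.9]
272 211 348 [[531.6, -87.8], [610.9, -88.2]] [571.2 -88. ]
280 212 347 [[531.8, -93.0], [610.7, -93.4]] [571.2 -93.2]
288 218 230 [[534.9, -98.4], [542.5, -98.4]] [538.7 -98.4]
877 [[538.7 -79.9]]
424 [[583.6 -69.6]]
186 [[561.2 -84.6]]
89 [[583.8 -95.1]]
```

```bash
python3 -m pendant '[[[-0.03,-0.3,0],[0,0,0],0.5],[[0,-0.4,0],[0,0,0],0.5],[[0,-0.4,0],[0,0,0],0.5],[[0,-0.4,0],[0,0,0],0.5],[[0,-0.4,0],[0,0,0],0.5],[[0,-0.3,0],[0,0,0],0.5],[[0,-0.2,0],[0,0,0],0.5],[[0,-0.2,0],[0,0,0],0.5],[[0,-0.2,0],[0,0,0],0.5],[[0,0,0],[0,0,0],0.5]]'
```

```text
time: 5.4
tool_pos: [569.5, -168.1, 62.2]
tcp_rot: [3.139, -0.0, 1.567]
contact_force: [-0.4, 0.4, 7.8]
grip_width: 79.5
finger_force: 30.0
```

```bash
python3 -m pendant '[[[0.03,-0.1,0],[0,0,0],0.5],[[0,-0.15,0],[0,0,0],0.5],[[0,-0.15,0],[0,0,0],0.5],[[0,-0.15,0],[0,0,0],0.5],[[0,-0.15,0],[0,0,0],0.5],[[0,-0.15,0],[0,0,0],0.5],[[0,-0.15,0],[0,0,0],0.5],[[0,-0.1,0],[0,0,0],0.5],[[0,0,0],[0,0,0],0.5],[[0,0,0],[0,0,0],0.5]]'
```

```text
time: 6.23
tool_pos: [570.1, -200.1, 62.2]
tcp_rot: [3.14, -0.001, 1.567]
contact_force: [-2.2, 3.3, 9.0]
grip_width: 79.3
finger_force: 30.0
```

```bash
python3 -m pendant '[[[0,-0.15,0],[0,0,0],0.5],[[0,-0.15,0],[0,0,0],0.5],[[0,-0.15,0],[0,0,0],0.5],[[0,-0.15,0],[0,0,0],0.5],[[0,-0.15,0],[0,0,0],0.5],[[0,-0.15,0],[0,0,0],0.5],[[0,-0.15,0],[0,0,0],0.5],[[0,-0.15,0],[0,0,0],0.5],[[0,0,0],[0,0,0],0.5],[[0,0,0],[0,0,0],0.5]]'
```

```text
time: 7.07
tool_pos: [569.9, -236.5, 62.2]
tcp_rot: [3.141, 0.0, 1.568]
contact_force: [-3.2, 2.4, 8.8]
grip_width: 79.3
finger_force: 30.0
```

Slid in cleanly. Now slow steps onto the stop.

```bash
python3 -m pendant '[[[0,-0.07,0],[0,0,0],0.5],[[0,-0.07,0],[0,0,0],0.5],[[0,-0.06,0],[0,0,0],0.5],[[0,0,0],[0,0,0],0.5],[[0,0,0],[0,0,0],0.5],[[0,0,0],[0,0,0],0.5],[[0,0,0],[0,0,0],0.5],[[0,0,0],[0,0,0],0.5],[[0,0,0],[0,0,0],0.5],[[0,0,0],[0,0,0],0.5]]'
```

```text
time: 7.9
tool_pos: [569.8, -241.9, 62.2]
tcp_rot: [3.141, -0.001, 1.568]
contact_force: [-3.1, 4.4, 9.4]
grip_width: 79.6
finger_force: 30.0
```

```bash
python3 -m pendant '[[[0,-0.05,0],[0,0,0],0.5],[[0,-0.05,0],[0,0,0],0.5],[[0,-0.04,0],[0,0,0],0.5],[[0,0,0],[0,0,0],0.5],[[0,0,0],[0,0,0],0.5],[[0,0,0],[0,0,0],0.5],[[0,0,0],[0,0,0],0.5],[[0,0,0],[0,0,0],0.5],[[0,0,0],[0,0,0],0.5],[[0,0,0],[0,0,0],0.5]]'
```

```text
time: 8.73
tool_pos: [569.8, -246.2, 62.2]
tcp_rot: [3.141, -0.001, 1.568]
contact_force: [-3.6, 3.8, 8.6]
grip_width: 79.4
finger_force: 30.0
```

```bash
python3 -m pendant '[[[0,-0.04,0],[0,0,0],0.5],[[0,-0.04,0],[0,0,0],0.5],[[0,-0.04,0],[0,0,0],0.5],[[0,-0.03,0],[0,0,0],0.5],[[0,0,0],[0,0,0],0.5],[[0,0,0],[0,0,0],0.5],[[0,0,0],[0,0,0],0.5],[[0,0,0],[0,0,0],0.5],[[0,0,0],[0,0,0],0.5],[[0,0,0],[0,0,0],0.5]]'
```

```text
time: 9.57
tool_pos: [569.9, -248.9, 62.2]
tcp_rot: [3.141, -0.003, 1.568]
contact_force: [-1.7, 9.6, 10.7]
grip_width: 79.3
finger_force: 30.0
```

```bash
python3 -m pendant '[[[0,-0.05,0],[0,0,0],0.5],[[0,-0.05,0],[0,0,0],0.5],[[0,-0.03,0],[0,0,0],0.5],[[0,0,0],[0,0,0],0.5],[[0,0,0],[0,0,0],0.5],[[0,0,0],[0,0,0],0.5],[[0,0,0],[0,0,0],0.5],[[0,0,0],[0,0,0],0.5],[[0,0,0],[0,0,0],0.5],[[0,0,0],[0,0,0],0.5]]'
python3 - <<'E'
from plant import bot
from h import *
p=bot.camera_params("wrist");im=bot.capture("wrist")
s=bot.capture("side")[110:210,240:380];cv2.imwrite("pics/w4.png",np.hstack([cv2.resize(im,(400,300)),cv2.resize(s,(400,300))]))
for b,st,ce in blobs(masks(im)["green"],40): print(st[4],ray(p,ce,50).round(1))
E
```

```text
time: 10.4
tool_pos: [569.9, -249.3, 62.2]
tcp_rot: [-3.141, -0.009, 1.568]
contact_force: [-0.4, 22.3, 15.1]
grip_width: 79.5
finger_force: 30.0
837 [[ 537.2 -243. ]]
110 [[ 559.6 -251.4]]
128 [[ 581.7 -259.4]]
911 [[ 569.6 -298.7]]
```

View pics/w4.png

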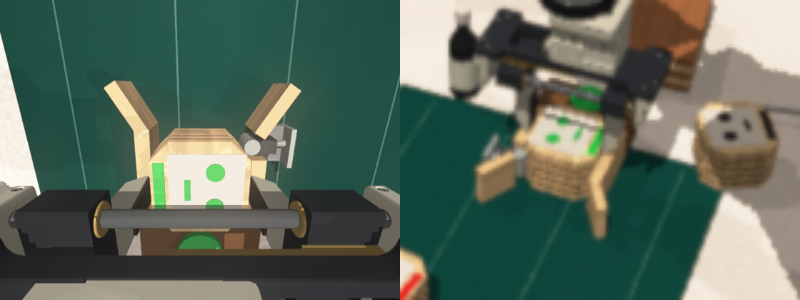

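The view shows the head against the stop with the roller at (252,148) sitting on its cut rear corner. Wrist force is 22 N. Release and rise.

```bash
python3 -m pendant '[[[0,0.05,0],[0,0,0],0.5],[[0,0.03,0],[0,0,0],0.5],[[0,0,0],[0,0,0],1],[[0,0,0],[0,0,0],1],[[0,0,0],[0,0,0],1],[[0,0,0],[0,0,0],1],[[0,0,0.3],[0,0,0],1],[[0,0,0.6],[0,0,0],1],[[0,0,1],[0,0,0],1],[[0,0,1],[0,0,0],1]]'
python3 - <<'E'
from plant import bot
from h import *
p=bot.camera_params("wrist");im=bot.capture("wrist");H=hsv(im)
for b,st,ce in blobs(masks(im)["green"],40): print(st[4],ray(p,ce,50).round(1))
cv2.imwrite("pics/w5.png",im)
E
```

```text
time: 11.33
tool_pos: [569.1, -253.1, 148.3]
tcp_rot: [-3.14, -0.001, 1.567]
contact_force: [0.5, -1.0, -0.1]
grip_width: 91.8
finger_force: 0.0
444 [[ 536.6 -247. ]]
190 [[ 581.3 -233. ]]
56 [[ 559. -248.]]
176 [[ 581.  -263.4]]
1103 [[ 569.  -308.1]]
```

```bash
python3 -m pendant '[[[0.15,1,0.4],[0,0,0],1],[[0.15,1,0.4],[0,0,0],1],[[0.15,1,0.4],[0,0,0],1],[[0.15,1,0.4],[0,0,0],1],[[0.15,1,0.4],[0,0,0],1],[[0.15,1,0.4],[0,0,0],1],[[0.15,1,0.4],[0,0,0],1],[[0.15,1,0.4],[0,0,0],1],[[0,1,0],[0,0,0],1],[[0,1,0],[0,0,0],1]]'
python3 -m pendant '[[[0,1,0],[0,0,0],1],[[0,1,0],[0,0,0],1],[[0,1,0],[0,0,0],1],[[0,1,0],[0,0,0],1],[[0,0.5,0],[0,0,0],1],[[0,0,0],[0,0,0],1],[[0,0,0],[0,0,0],1],[[0,0,0],[0,0,0],1],[[0,0,0],[0,0,0],1],[[0,0,0],[0,0,0],1]]'
python3 - <<'E'
from plant import bot
from h import *
import pickle
p=bot.camera_params("wrist");im=bot.capture("wrist");cv2.imwrite("pics/w6.png",im);pickle.dump(p,open("w6.pkl","wb"))
for b,st,ce in blobs(masks(im)["red"],40): print(st[4],ce.round(),ray(p,ce,51).round(1))
E
```

```text
time: 12.22
tool_pos: [606.2, 48.1, 245.2]
tcp_rot: [3.139, 0.0, 1.567]
contact_force: [0.0, 0.1, -0.1]
grip_width: 91.6
finger_force: 0.0
time: 13.05
tool_pos: [606.0, 180.5, 243.8]
tcp_rot: [3.141, 0.0, 1.566]
contact_force: [-0.5, -0.3, 0.2]
grip_width: 91.9
finger_force: 0.0
1202 [280. 102.] [[606.9 276.5]]
52 [303. 323.] [[635.9  -1.6]]
70 [336. 327.] [[680.   -7.6]]
```

View pics/w6.png

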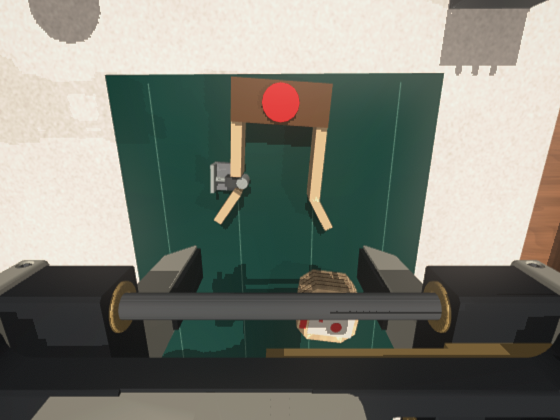

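Nest_left is clearly seen: disc at (280,102), walls at columns ~237 and ~320, roller at (241,183) on the -x wall. It looks slightly rotated, so I'll measure the wall lines.

Run:
```python
from h import *
import pickle
p=pickle.load(open("w6.pkl","rb"));im=cv2.imread("pics/w6.png");H=hsv(im)
m=(H[...,0]>8)&(H[...,0]<28)&(H[...,1]>60)&(H[...,2]>150)
A=[]
for r in range(126,204,6):
    L=np.nonzero(m[r,222:255])[0]+222;R=np.nonzero(m[r,300:340])[0]+300
    if len(L)<3 or len(R)<3: continue
    w=ray(p,[(c,r) for c in (L.min()-.5,L.max()+.5,R.min()-.5,R.max()+.5)],40);A.append([w[0,1],*w[:,0]]);print(r,np.round(A[-1],1))
A=np.array([a for a in A if a[2]-a[1]<14 and a[0]>180])
for k in(1,2,3,4): f=np.polyfit(A[:,0]-213,A[:,k],1);print(f.round(4))
b=np.zeros(m.shape,np.uint8);b[70:135,225:340]=(H[70:135,225:340,2]<130)&(H[70:135,225:340,2]>60)&(H[70:135,225:340,0]<20)&(H[70:135,225:340,1]>80)
b=b|masks(im)["red"].astype(np.uint8)*(np.arange(420)<140)[:,None]
print("stop",rect(ray(p,hull(b),45)))
```

```text
132 [245.5 551.2 563.5 646.1 658.4]
138 [239.  550.9 563.2 645.2 657.6]
144 [232.4 550.5 562.9 645.4 657.9]
150 [225.7 550.1 562.6 644.5 657. ]
156 [219.  549.8 561.2 644.7 656.1]
162 [212.1 548.2 560.9 643.8 656.4]
168 [205.2 547.9 560.6 642.8 655.5]
174 [198.2 547.5 560.3 643.  654.7]
192 [176.5 548.7 553.4 641.3 653.1]
198 [169.2 543.5 556.6 641.5 653.4]
[8.490000e-02 5.487258e+02]
[7.56000e-02 5.61216e+02]
[6.790000e-02 6.438256e+02]
[7.300000e-02 6.560362e+02]
stop (array([606.5, 269.2]), array([ 57. , 106.2]), -4.0)
```

```bash
python3 -m pendant '[[[0.36,-0.95,-0.4],[0,0,-0.2],1],[[0.36,-0.95,-0.4],[0,0,-0.2],1],[[0.36,-0.95,-0.4],[0,0,-0.2],1],[[0.36,-0.95,-0.4],[0,0,-0.2],1],[[0.36,-0.95,-0.4],[0,0,-0.2],1],[[0.34,-0.95,-0.4],[0,0,-0.2],1],[[0,0,-1],[0,0,0],1],[[0,0,-1],[0,0,0],1],[[0,0,0],[0,0,0],1],[[0,0,0],[0,0,0],1]]'
```

```text
time: 13.93
tool_pos: [668.9, 10.4, 110.5]
tcp_rot: [-3.138, 0.0, 1.423]
contact_force: [0.5, 1.0, 0.5]
grip_width: 91.7
finger_force: 0.0
```

```bash
python3 -m pendant '[[[0.03,-0.04,-0.5],[0,0,0],1],[[0,0,-0.5],[0,0,0],1],[[0,0,-0.6],[0,0,0],1],[[0,0,0],[0,0,0],1],[[0,0,0],[0,0,0],0.5],[[0,0,0],[0,0,0],0.5],[[0,0,0],[0,0,0],0.5],[[0,0,0],[0,0,0],0.5],[[0,0,0],[0,0,0],0.5],[[0,0,0],[0,0,0],0.5]]'
```

```text
time: 14.77
tool_pos: [671.6, 9.8, 67.5]
tcp_rot: [3.138, -0.0, 1.424]
contact_force: [-6.3, 1.1, 12.1]
grip_width: 69.4
finger_force: 12.1
```

Opening stopped at 69 mm and z is too high, so a finger is riding on the head's top. I'll open, rise and look.

```bash
python3 -m pendant '[[[0,0,0.3],[0,0,0],1],[[0,0,0.5],[0,0,0],1],[[0,0,0.8],[0,0,0],1],[[0,0,1],[0,0,0],1],[[0,0,1],[0,0,0],1],[[0,0,0.5],[0,0,0],1],[[0,-1,0.5],[0,0,0],1],[[0,-1,0.5],[0,0,0],1],[[0,-1,0],[0,0,0],1],[[0,0,0],[0,0,0],1]]'
python3 - <<'E'
from plant import bot
from h import *
p=bot.camera_params("wrist");im=bot.capture("wrist");H=hsv(im);cv2.imwrite("pics/w7.png",im);print(bot.get_obs()["tool_pos"])
for b,st,ce in blobs(masks(im)["red"],40): print(st[4],ce.round(),ray(p,ce,50).round(1))
v=H[...,2];m=((v>175)|((H[...,1]>130)&(v>120))).astype(np.uint8);m=cv2.morphologyEx(m,cv2.MORPH_OPEN,np.ones((3,3)))
for b,st,ce in blobs(m,800): print(st,rect(ray(p,hull(b),50)))
E
```

```text
time: 15.6
tool_pos: [671.4, -86.1, 219.6]
tcp_rot: [3.136, 0.003, 1.419]
contact_force: [-0.3, -0.6, -1.1]
grip_width: 92.2
finger_force: 0.0
[671.08686327 -83.4452858  218.62903831]
433 [233. 103.] [[641.1  13.6]]
174 [278.  86.] [[687.3  21.6]]
80 [256. 103.] [[663.3  10. ]]
163 [279. 119.] [[682.8  -8.2]]
[  376     0   144   281 33910] (array([847.3, -67.4]), array([127.4, 292.6]), 0.1)
[ 511    0   49  267 7632] (array([948.3, -80.3]), array([ 51.3, 276.9]), 0.8)
[   0   49   86  218 9415] (array([391.1, -21. ]), array([225.7,  96.2]), -0.2)
[ 225   59   83   86 6408] (array([673.2,   8.1]), array([78.1, 78.8]), -8.6)
[ 180  320   72   31 1258] (array([ 565.4, -253.1]), array([44.3, 89.2]), -12.1)
[347 324  46  25 827] (array([ 757.4, -285.3]), array([36.9, 60.2]), -8.9)
```

View pics/w7.png

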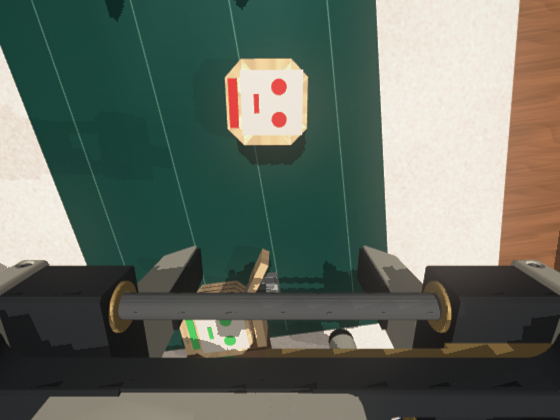

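The red head is at (267,102), which gives about (673.5, 8.3) with yaw still -0.15. It was only nudged 3 mm and stands flat. I'll retry and check the depth before closing.

```bash
python3 -m pendant '[[[0.02,0.6,-0.6],[0,0,0],1],[[0.02,0.6,-0.6],[0,0,0],1],[[0.02,0.6,-0.6],[0,0,0],1],[[0.02,0.6,-0.6],[0,0,0],1],[[0,0.6,-0.6],[0,0,0],1],[[0,0.05,-0.5],[0,0,0],1],[[0,0,-0.3],[0,0,0],1],[[0,0,0],[0,0,0],1],[[0,0,0],[0,0,0],1],[[0,0,0],[0,0,0],1]]'
```

```text
time: 16.48
tool_pos: [674.0, 10.8, 104.2]
tcp_rot: [3.139, -0.0, 1.423]
contact_force: [0.2, -0.4, 0.0]
grip_width: 91.9
finger_force: 0.0
```

```bash
python3 -m pendant '[[[-0.02,-0.08,-0.3],[0,0,0],1],[[0,0,-0.3],[0,0,0],1],[[0,0,-0.3],[0,0,0],1],[[0,0,-0.2],[0,0,0],1],[[0,0,-0.2],[0,0,0],1],[[0,0,-0.1],[0,0,0],1],[[0,0,0],[0,0,0],1],[[0,0,0],[0,0,0],1],[[0,0,0],[0,0,0],1],[[0,0,0],[0,0,0],1]]'
```

```text
time: 17.32
tool_pos: [672.9, 8.8, 61.2]
tcp_rot: [3.141, -0.0, 1.423]
contact_force: [-0.5, -0.4, 0.0]
grip_width: 91.8
finger_force: 0.0
```

```bash
python3 -m pendant '[[[0,0,-0.03],[0,0,0],1],[[0,0,0],[0,0,0],0.5],[[0,0,0],[0,0,0],0.5],[[0,0,0],[0,0,0],0.5],[[0,0,0],[0,0,0],0.5],[[0,0,0],[0,0,0],0.5],[[0,0,0],[0,0,0],0.5],[[0,0,0],[0,0,0],0.5],[[0,0,0],[0,0,0],0.5],[[0,0,0],[0,0,0],0.5]]'
```

```text
time: 18.15
tool_pos: [672.8, 8.8, 60.0]
tcp_rot: [3.141, -0.0, 1.423]
contact_force: [0.9, -0.2, 0.1]
grip_width: 79.4
finger_force: 30.0
```

```bash
python3 -m pendant '[[[-0.15,0.1,0],[0,0,0.04],0.5],[[-0.32,0.26,0],[0,0,0.07],0.5],[[-0.32,0.26,0],[0,0,0.07],0.5],[[-0.32,0.26,0],[0,0,0.07],0.5],[[-0.32,0.26,0],[0,0,0.07],0.5],[[-0.32,0.26,0],[0,0,0.07],0.5],[[-0.32,0.26,0],[0,0,0.07],0.5],[[-0.32,0.26,0],[0,0,0.07],0.5],[[-0.32,0.26,0],[0,0,0.08],0.5],[[0,0,0],[0,0,0],0.5]]'
python3 - <<'E'
from plant import bot
from h import *
p=bot.camera_params("wrist");im=bot.capture("wrist");H=hsv(im);v=H[...,2];o=bot.get_obs();print(o["tool_pos"],o["tcp_rot"],o["contact_force"])
m=((v>170)|((H[...,1]>130)&(v>120)))
for r in range(240,288,16):
    c=np.nonzero(m[r,195:370])[0]+195
    w=ray(p,[(c.min()-.5,r),(c.max()+.5,r)],50);print(r,w.round(1).tolist(),w.mean(0).round(1))
for b,st,ce in blobs(masks(im)["red"],40): print(st[4],ray(p,ce,50).round(1))
E
```

```text
time: 18.98
tool_pos: [589.4, 75.6, 60.0]
tcp_rot: [-3.14, -0.0, 1.499]
contact_force: [-1.2, 0.8, 0.6]
grip_width: 79.4
finger_force: 30.0
[590.15895215  75.09408222  59.98749638] [-3.14022743e+00 -1.75834136e-04  1.49781606e+00] [-1.85133688  1.5568013   1.36924146]
240 [[551.2, 96.5], [629.6, 90.9]] [590.4  93.7]
256 [[542.6, 87.4], [639.6, 80.6]] [591.1  84. ]
272 [[549.5, 76.9], [628.6, 71.3]] [589.   74.1]
928 [[557.   82.9]]
492 [[602.2  89.1]]
211 [[579.1  76. ]]
81 [[600.7  63.2]]
```

```bash
python3 -m pendant '[[[0.09,0,0],[0,0,0],0.5],[[0.022,0.29,0],[0,0,0],0.5],[[0.022,0.29,0],[0,0,0],0.5],[[0.022,0.29,0],[0,0,0],0.5],[[0.022,0.29,0],[0,0,0],0.5],[[0.022,0.29,0],[0,0,0],0.5],[[0.022,0.29,0],[0,0,0],0.5],[[0.022,0.29,0],[0,0,0],0.5],[[0,0,0],[0,0,0],0.5],[[0,0,0],[0,0,0],0.5]]'
```

```text
time: 19.87
tool_pos: [598.7, 136.8, 59.9]
tcp_rot: [3.141, -0.002, 1.497]
contact_force: [-0.3, 2.9, 4.3]
grip_width: 79.0
finger_force: 30.0
```

```bash
python3 -m pendant '[[[-0.03,0.1,0],[0,0,0],0.5],[[0.011,0.15,0],[0,0,0],0.5],[[0.011,0.15,0],[0,0,0],0.5],[[0.011,0.15,0],[0,0,0],0.5],[[0.011,0.15,0],[0,0,0],0.5],[[0.011,0.15,0],[0,0,0],0.5],[[0.011,0.15,0],[0,0,0],0.5],[[0,0.05,0],[0,0,0],0.5],[[0,0,0],[0,0,0],0.5],[[0,0,0],[0,0,0],0.5]]'
```

```text
time: 20.7
tool_pos: [600.2, 167.5, 60.0]
tcp_rot: [3.14, -0.001, 1.497]
contact_force: [3.7, 1.3, 2.2]
grip_width: 79.9
finger_force: 30.0
```

```bash
python3 -m pendant '[[[0.008,0.15,0],[0,0,0],0.5],[[0.011,0.15,0],[0,0,0],0.5],[[0.011,0.15,0],[0,0,0],0.5],[[0.011,0.15,0],[0,0,0],0.5],[[0.011,0.15,0],[0,0,0],0.5],[[0.011,0.15,0],[0,0,0],0.5],[[0.011,0.15,0],[0,0,0],0.5],[[0.011,0.15,0],[0,0,0],0.5],[[0,0,0],[0,0,0],0.5],[[0,0,0],[0,0,0],0.5]]'
```

```text
time: 21.53
tool_pos: [602.4, 203.8, 60.0]
tcp_rot: [3.141, -0.002, 1.497]
contact_force: [3.6, 2.0, 4.6]
grip_width: 79.8
finger_force: 30.0
```

```bash
python3 -m pendant '[[[0.005,0.07,0],[0,0,0],0.5],[[0.005,0.07,0],[0,0,0],0.5],[[0.005,0.05,0],[0,0,0],0.5],[[0,0.04,0],[0,0,0],0.5],[[0.005,0.04,0],[0,0,0],0.5],[[0,0,0],[0,0,0],0.5],[[0,0,0],[0,0,0],0.5],[[0,0,0],[0,0,0],0.5],[[0,0,0],[0,0,0],0.5],[[0,0,0],[0,0,0],0.5]]'
```

```text
time: 22.37
tool_pos: [602.9, 210.6, 59.9]
tcp_rot: [3.141, 0.0, 1.496]
contact_force: [2.3, -1.5, 6.1]
grip_width: 79.7
finger_force: 30.0
```

```bash
python3 -m pendant '[[[0,0.04,0],[0,0,0],0.5],[[0.005,0.04,0],[0,0,0],0.5],[[0,0.04,0],[0,0,0],0.5],[[0,0,0],[0,0,0],0.5],[[0,0,0],[0,0,0],0.5],[[0,0,0],[0,0,0],0.5],[[0,0,0],[0,0,0],0.5],[[0,0,0],[0,0,0],0.5],[[0,0,0],[0,0,0],0.5],[[0,0,0],[0,0,0],0.5]]'
```

```text
time: 23.2
tool_pos: [603.1, 214.3, 60.0]
tcp_rot: [3.141, -0.0, 1.496]
contact_force: [2.3, -1.9, 4.8]
grip_width: 79.7
finger_force: 30.0
```

```bash
python3 -m pendant '[[[0,0.04,0],[0,0,0],0.5],[[0.005,0.04,0],[0,0,0],0.5],[[0,0.03,0],[0,0,0],0.5],[[0,0,0],[0,0,0],0.5],[[0,0,0],[0,0,0],0.5],[[0,0,0],[0,0,0],0.5],[[0,0,0],[0,0,0],0.5],[[0,0,0],[0,0,0],0.5],[[0,0,0],[0,0,0],0.5],[[0,0,0],[0,0,0],0.5]]'
```

```text
time: 24.03
tool_pos: [603.1, 214.6, 59.9]
tcp_rot: [-3.141, 0.005, 1.497]
contact_force: [1.0, -11.9, 6.7]
grip_width: 79.6
finger_force: 30.0
```

Contact with the stop. A little more, then hold.

```bash
python3 -m pendant '[[[0,0.04,0],[0,0,0],0.5],[[0,0.04,0],[0,0,0],0.5],[[0,0,0],[0,0,0],0.5],[[0,0,0],[0,0,0],0.5],[[0,0,0],[0,0,0],0.5],[[0,0,0],[0,0,0],0.5],[[0,0,0],[0,0,0],0.5],[[0,0,0],[0,0,0],0.5],[[0,0,0],[0,0,0],0.5],[[0,0,0],[0,0,0],0.5]]'
```

```text
time: 24.87
tool_pos: [603.1, 214.8, 60.0]
tcp_rot: [-3.14, 0.008, 1.497]
contact_force: [0.8, -21.5, 8.9]
grip_width: 79.4
finger_force: 30.0
```

```bash
python3 -m pendant '[[[0,-0.05,0],[0,0,0],0.5],[[0,-0.03,0],[0,0,0],0.5],[[0,0,0],[0,0,0],1],[[0,0,0],[0,0,0],1],[[0,0,0],[0,0,0],1],[[0,0,0],[0,0,0],1],[[0,0,0.3],[0,0,0],1],[[0,0,0.6],[0,0,0],1],[[0,0,1],[0,0,0],1],[[0,0,1],[0,0,0],1]]'
python3 -m pendant '[[[0,-0.8,1],[0,0,0],1],[[0,-0.8,1],[0,0,0],1],[[0,-0.8,1],[0,0,0],1],[[0,-0.3,0],[0,0,0],1],[[0,0,0],[0,0,0],1],[[0,0,0],[0,0,0],1],[[0,0,0],[0,0,0],1],[[0,0,0],[0,0,0],1],[[0,0,0],[0,0,0],1],[[0,0,0],[0,0,0],1]]'
python3 - <<'E'
from plant import bot
from h import *
im=bot.capture("wrist");p=bot.camera_params("wrist")
for b,st,ce in blobs(masks(im)["red"],40): print(st[4],ray(p,ce,50).round(1))
a=im[20:260,150:420]
g=cv2.imread("pics/w5.png")[100:340,150:420]
cv2.imwrite("pics/f.png",np.hstack([cv2.resize(a,(400,356)),cv2.resize(g,(400,356))]))
E
```

```text
time: 25.7
tool_pos: [602.3, 217.9, 147.3]
tcp_rot: [-3.139, 0.001, 1.497]
contact_force: [1.5, 0.5, 0.2]
grip_width: 92.0
finger_force: 0.0
time: 26.53
tool_pos: [602.9, 137.4, 235.9]
tcp_rot: [-3.14, 0.0, 1.498]
contact_force: [-0.2, 0.5, 0.6]
grip_width: 92.0
finger_force: 0.0
1437 [[607.  276.3]]
377 [[570.6 217. ]]
145 [[616. 228.]]
64 [[593.3 214.6]]
135 [[613.9 198.1]]
```

View pics/f.png

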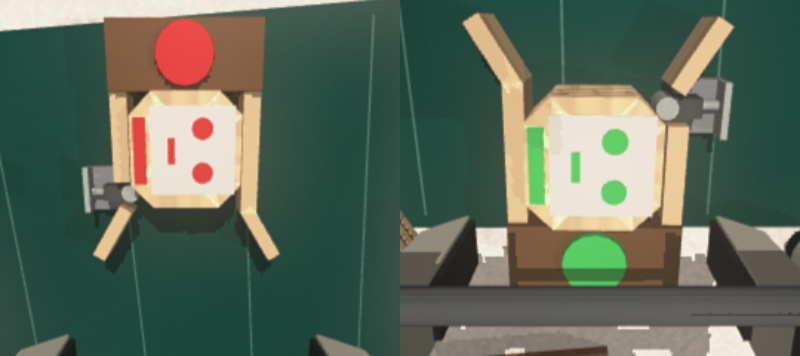

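Both heads are home, with the rollers resting on the cut rear corners: red roller at (130,193), green at (668,108). Handing in.

```bash
python3 -c "
from plant import bot
print(bot.close_job())"
```

```text
the job is handed in; nothing more can be done
None
```

I slid the green head into the green-marked right nest, then the red head into the red-marked left nest. I pressed each at about 22 N (wrist force) and released it; both look latched in the last wrist pictures. One failed grip nudged the red head about 3 mm on the bench, and the job is handed in with no verdict returned.

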